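# Sort the tablet samples into their trays

## Robot

A 6-joint arm with a two-finger parallel gripper is mounted at the origin on the work surface. World frame = base frame: x ahead of the robot, y to its left, z up, the work surface at z = 0. Lengths are in mm, angles in degrees, forces in N, time in s.
With the tool pointing down it reaches from about 325 to 775 mm from the base axis. Payload 5.5 kg.
Tool frame: the origin (TCP) lies on the front face of the gripper's body, between the roots of the fingers; the fingertips stand 80 mm ahead of it and the grasp point (between the pads) lies 61 mm ahead of it (grip_point_offset is the distance from the TCP to the grasp point, in mm); z points along the fingers, y is the line along which they close (so a half turn about z gives the same grasp; the last joint's range is limited). The gripper opens to 88 mm and grips with 3 to 60 N. Pads are 20 mm wide; open, the fingers measure 115 mm over their backs; the gripper's body (75 mm by 178 mm) begins 61 mm behind the grasp point.
Start: joints at [72.897, 5.22, 70.514, -0, 104.267, -3.249], TCP at [143.674, 582.559, 302.631] pointing down, gripper open.
Joint ranges: [-164.24, 164.24], [-49.07, 125.15], [9.68, 141.18], [-86.29, 266.29], [3.28, 154.24], [-151.56, 151.56]. Speed limits (degrees/s): [147.25, 147.25, 172.46, 180, 180, 180].

## Interface

Orientations are given as [roll, pitch, yaw] about the fixed x, y, z axes, in that order (R = Rz(yaw) Ry(pitch) Rx(roll)).
In Python, from rig import * gives the robot as it stands. The module is installed in compiled form; this text tells all that it offers.
- The arm moves only by the tool move_arm, never from a script. Its argument "targets" is a list of rows, each a list of 2 entries, a list of its own where there are three numbers: the shift along the world's x, y, z each as a share of 100 mm, from -1 to 1, then the turn about the world's z as a share of 45 degrees, from -1 to 1. In form: [[[x, y, z], twist], ...]. A call has 1 to 10 rows; each row is the pose to reach, as a shift and turn from the pose commanded when the call began; what a row does not reach only later rows make up. A row lasts 1/8 s, in which the tool goes at most 62.5 mm and 10.7 degrees, less where a joint would pass 70% of its speed; a pose out of reach is approached as far as the arm can. A call with a number of a shift or a turn outside -1 to 1 is refused whole. A call with a gripper value outside its range is refused whole. "gripper" is the gripper command: -1 is fully open, 1 is shut, values between are in proportion, set as the call begins (left out, the last holds). The fingers move at their own pace and stop on an object; the grip force is fixed at half the most. Time passes only in rows, so rows that repeat a pose let the fingers close. It gives the time, the measured TCP pose, the force, the opening and the grip force at its end, in the units of the state.
- observe(): the state, without advancing time (a new reading comes with each control period).
- snapshot(name): name is "scene" or "side" or "wrist"; returns the picture (400x640x3 uint8, blue, green, red); there is no depth.
- calibration(name): a dict with "fovy" (degrees; the focal length in pixels is half the picture's height over the tangent of half this angle, whatever the lens; pixels are square), "cx", "cy" (the principal point, pixels), "world_to_cam" (4x4, takes a point from world to camera coordinates); the wrist camera has in their place "T_tool_cam" (4x4, takes a point from camera to tool coordinates, whose origin is the TCP and whose axes are the flange's). Camera axes: x right, y down, z forward; pixel columns grow to the right and rows downward; lengths in mm; the calibration is good to about 2 mm. A picture is of the moment at which its call begins: read the wrist's pose just before it. calibration takes no time and is no camera call.
- job_done(): hands the job in; it is judged then, once.
The state is a dict: "clock": time; "q": joint angles; "qvel": joint speeds; "joint_efforts": joint torques, N m; "tool_pos": TCP position; "tool_rot": TCP orientation; "contact_force": force on the tool from outside, world axes, zero at the start; "wrist_torque": the same for the moment, N m; "width": opening from 0.0 (shut) to 1.0 (fully open); "gripper_force": force on a finger pad.
Only numpy, scipy, OpenCV 4.12 (cv2) and the standard library are available. Lean on these libraries where they do the work, as an engineer would, in place of code of your own. Each camera call takes 0.05 s, during which the arm holds its last target. There are 200 camera calls.

## Task

The samples from the tablet tests stand mixed up on the laboratory bench; sort them for putting away: both amber glass bottles into the blue divided tray, one in each bay, both white plastic bottles into the plain green tray, and the covered glass dish of tablets flat inside the steel tray. Go by what the bottle is made of, not by its cap; set each one down gently, standing upright on the tray's floor, and do not drop or knock any over. Leave the glass beaker where it stands.

Things in the scene. Friction and masses are not known exactly. Their poses are not given: they have to be found in the camera images.
- amber_black_mid (a point): amber (brown) glass sample bottle with a black cap, about 110 g, 42 mm in diameter and 74 mm tall, screw cap 33 mm wide, 15 mm high; the straight body wall runs from the underside to 45 mm up; starts standing upright on the bench. The point is at its centre, half-way up (37 mm above its underside); z points up to the cap. Grip it round the body from above, any yaw.
- amber_white_mid (a point): amber (brown) glass sample bottle with a white cap, about 110 g, 42 mm in diameter and 74 mm tall, screw cap 33 mm wide, 15 mm high; the straight body wall runs from the underside to 45 mm up; starts standing upright on the bench. The point is at its centre, half-way up (37 mm above its underside); z points up to the cap. Grip it round the body from above, any yaw.
- poly_white_mid (a point): white plastic sample bottle with a white cap, about 55 g, 46 mm in diameter and 72 mm tall, screw cap 38 mm wide, 16 mm high; the straight body wall runs from the underside to 42 mm up; starts standing upright on the bench. The point is at its centre, half-way up (36 mm above its underside); z points up to the cap. Grip it round the body from above, any yaw.
- poly_blue_mid (a point): white plastic sample bottle with a blue cap, about 55 g, 46 mm in diameter and 72 mm tall, screw cap 38 mm wide, 16 mm high; the straight body wall runs from the underside to 42 mm up; starts standing upright on the bench. The point is at its centre, half-way up (36 mm above its underside); z points up to the cap. Grip it round the body from above, any yaw.
- dish_mid (a point): clear glass dish with its lid on (one rigid piece) holding white tablets, a flat disc 62 mm in diameter and 16 mm high, about 50 g; starts flat on the bench. The point is at its centre, 8 mm above its underside; z points up. Grip it across the rim from above with the fingertips, any yaw.
- carrier: blue plastic tray with a divider into two bays, fixed to the bench. 120 mm along its own x, 144 mm along its own y, walls 22 mm high and 5 mm thick, floor 4 mm thick. The 4 mm divider runs along its x axis at y = 0, as high as the walls, so each bay is 110 mm along x and 65 mm along y, its centre at y = +34.5 or -34.5 mm. Origin at the centre of its underside, on the bench; z up.
- green_tray: green plastic tray without divider, fixed to the bench. 120 mm along its own x, 144 mm along its own y, walls 22 mm high and 4 mm thick, floor 4 mm thick; two bottles stand well side by side at y = +36 and -36 mm. Origin at the centre of its underside, on the bench; z up.
- steel_tray: shallow bare steel tray, fixed to the bench. 130 mm along its own x, 144 mm along its own y, walls 14 mm high and 2 mm thick, floor 3 mm thick. Origin at the centre of its underside, on the bench; z up.
- beaker_mid (a point): empty clear glass beaker, not part of the job, 50 mm in diameter and 65 mm tall, loose, standing upright among the samples. The point is at its centre, half-way up (32.5 mm above the bench).
There are look-alikes about, which are no part of the job. What is shaped like the part that bears poly_blue_mid but purple, red or turquoise is not meant.

How it is judged (in metres and radians):
At the end, for the whole second after the job is handed in: Upright within 7 degrees and resting on the tray floor (height within 6 mm): one amber bottle in each bay of the blue tray, both white plastic bottles in the green tray, the dish flat inside the walls of the steel tray; all released and at rest (x of amber_black_mid in the frame of carrier between -0.04 and 0.04 m and y of amber_black_mid in the frame of carrier between -0.06 and 0.06 m and z of amber_black_mid in the frame of carrier between 0.035 and 0.047 m and angle between each of amber_black_mid, amber_white_mid, poly_white_mid, poly_blue_mid, dish_mid's own z axis and vertical below 0.12 rad and x of amber_white_mid in the frame of carrier between -0.04 and 0.04 m and y of amber_white_mid in the frame of carrier between -0.06 and 0.06 m and z of amber_white_mid in the frame of carrier between 0.035 and 0.047 m and x of poly_white_mid in the frame of green_tray between -0.04 and 0.04 m and y of poly_white_mid in the frame of green_tray between -0.052 and 0.052 m and z of poly_white_mid in the frame of green_tray between 0.034 and 0.046 m and x of poly_blue_mid in the frame of green_tray between -0.04 and 0.04 m and y of poly_blue_mid in the frame of green_tray between -0.052 and 0.052 m and z of poly_blue_mid in the frame of green_tray between 0.034 and 0.046 m and x of dish_mid in the frame of steel_tray between -0.036 and 0.036 m and y of dish_mid in the frame of steel_tray between -0.043 and 0.043 m and z of dish_mid in the frame of steel_tray between 0.005 and 0.017 m and ((y of amber_black_mid in the frame of carrier above 0.012 m and y of amber_white_mid in the frame of carrier below -0.012 m) or (y of amber_white_mid in the frame of carrier above 0.012 m and y of amber_black_mid in the frame of carrier below -0.012 m)) and linear speed of each of amber_black, amber_white, poly_white, poly_blue, dish below 0.02 m/s); the robot touches nothing.
It fails at once if a bottle or the dish is knocked or laid over (leans more than 45 degrees) (angle between any of amber_black_mid, amber_white_mid, poly_white_mid, poly_blue_mid, dish_mid's own z axis and vertical above 0.785 rad).
It fails at once if a bottle or the dish is dropped (falls freely by more than about 30 mm) ((linear speed of amber_black above 0.8 m/s and contact force between the fingers and amber_black below 0.2 N) or (linear speed of amber_white above 0.8 m/s and contact force between the fingers and amber_white below 0.2 N) or (linear speed of poly_white above 0.8 m/s and contact force between the fingers and poly_white below 0.2 N) or (linear speed of poly_blue above 0.8 m/s and contact force between the fingers and poly_blue below 0.2 N) or (linear speed of dish above 0.8 m/s and contact force between the fingers and dish below 0.2 N)).
It fails at once if the glass beaker is shifted by more than 30 mm (distance of beaker_mid from where it was at the start of the episode above 0.03 m).
It also fails if it takes over 128 s, if anything falls off the work surface, if the arm or the gripper's body presses on something with over 40 N, if the wrist force passes 120 N, or if a joint passes its speed limit or range.

## Working session

There is one attempt and no reset: what is moved stays moved. The work goes in short steps, Python scripts to look and compute and a tool call to move; the robot and the scene stay as the last step left them, time stands still between calls to the robot, and variables do not carry over. Pictures are saved under pics/ and viewed, at most 14 in all, crops included, and the job is handed in when it is done.

Besides the shell and the picture viewer there is one more tool, called as name(argument=value, ...) on one line, values as JSON. move_arm: Moves the arm, as the interface text tells. Shift numbers are shares of 100 mm and turn numbers shares of 45 degrees, none past 1 either way. Its arguments: {"type":"object","properties":{"targets":{"type":"array"},"gripper":{"type":"number"}},"required":["targets"]}

```bash
mkdir -p pics; python3 - <<'E'
from rig import *
import cv2
for n in ("scene","side","wrist"):
    if n=="wrist": s=observe(); print(s)
    cv2.imwrite(f"pics/{n}0.png",snapshot(n)); print(n,calibration(n))
E
```

```text
scene {'fovy': 45.93078529292852, 'cx': 321.8757423754443, 'cy': 199.89522142221293, 'world_to_cam': array([[ 3.63017109e-01,  9.31639155e-01, -1.63420820e-02,
        -2.08190050e+02],
       [ 7.26415144e-01, -2.93947686e-01, -6.21221214e-01,
        -3.22009012e+02],
       [-5.83557724e-01,  2.13642793e-01, -7.83464830e-01,
         1.72061191e+03],
       [ 0.00000000e+00,  0.00000000e+00,  0.00000000e+00,
         1.00000000e+00]])}
side {'fovy': 56.169068220099106, 'cx': 315.1481193480297, 'cy': 204.1881304597996, 'world_to_cam': array([[ 9.81686746e-01, -1.90457537e-01, -4.13036903e-03,
        -4.89469173e+02],
       [-1.07803223e-01, -5.37519478e-01, -8.36332037e-01,
         1.24893278e+02],
       [ 1.57065586e-01,  8.21461343e-01, -5.48207683e-01,
         8.99373024e+02],
       [ 0.00000000e+00,  0.00000000e+00,  0.00000000e+00,
         1.00000000e+00]])}
{'clock': 0.1, 'q': array([ 7.28965949e+01,  5.26017638e+00,  7.05725066e+01,  6.37831752e-04,
        1.04264193e+02, -3.24841324e+00]), 'qvel': array([-0.06396614, -0.13950137, -0.17858764,  0.06420472, -0.0122506
[... 213 characters left out ...]
974538]), 'tool_rot': array([-1.79903314e+02, -6.10694423e-03,  1.66145160e+02]), 'contact_force': array([-0.70214436, -0.58622441, -0.05347016]), 'wrist_torque': array([ 0.07127412,  0.04936972, -0.0275542 ]), 'gripper_force': 0.0, 'width': 1.0013368256738302}
wrist {'fovy': 60.81411536552113, 'cx': 319.14874753649383, 'cy': 203.83463874744, 'T_tool_cam': array([[ 9.09197661e-04, -9.55304777e-01, -2.95621306e-01,
         8.15343708e+01],
       [ 9.99999424e-01,  1.03720178e-03, -2.76186707e-04,
         1.27247519e-01],
       [ 5.70461424e-04, -2.95620884e-01,  9.55305170e-01,
        -8.10923986e+01],
       [ 0.00000000e+00,  0.00000000e+00,  0.00000000e+00,
         1.00000000e+00]])}
```

View pics/scene0.png

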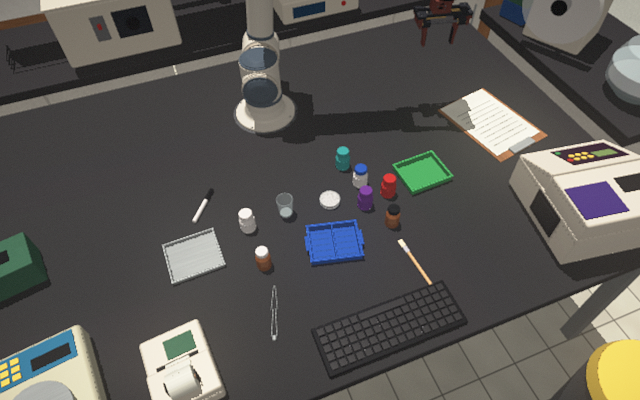

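View pics/side0.png

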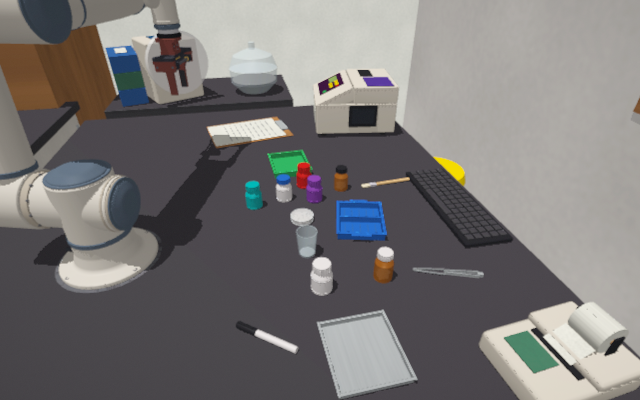

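The scene picture shows the blue tray at (335,242), green at (422,172) and steel at (194,256). Poly_blue is at (360,175), poly_white (247,221), amber_black (393,216), amber_white (263,258), the dish (330,200) and the beaker (285,205). The look-alikes are turquoise (343,158), purple (366,197) and red (389,185). The side view agrees.

```bash
cat > h.py <<'E'
from rig import *
import numpy as np, cv2
from scipy.spatial.transform import Rotation as Ro
def cam(name, s=None):
    c=calibration(name); f=200/np.tan(np.radians(c["fovy"]/2))
    if name=="wrist":
        T=np.eye(4); T[:3,:3]=Ro.from_euler("xyz",s["tool_rot"],degrees=True).as_matrix(); T[:3,3]=s["tool_pos"]
        M=T@c["T_tool_cam"]
    else: M=np.linalg.inv(c["world_to_cam"])
    return f,c["cx"],c["cy"],M
def ray(C,uv,z):
    f,cx,cy,M=C; uv=np.atleast_2d(uv).astype(float)
    d=np.c_[(uv[:,0]-cx)/f,(uv[:,1]-cy)/f,np.ones(len(uv))]@M[:3,:3].T
    o=M[:3,3]; return (o+d*((z-o[2])/d[:,2])[:,None])[:,:2]
def blob(mask,near):
    n,l,st,ce=cv2.connectedComponentsWithStats(mask.astype(np.uint8))
    k=min((i for i in range(1,n) if st[i,4]>20),key=lambda i:np.hypot(*(ce[i]-near)))
    return l==k,ce[k],st[k]
E
python3 - <<'E'
from h import *
for n,pts in (("scene",dict(blue=(335,242),green=(422,172),steel=(194,256))),("side",dict(blue=(360,220),green=(290,163),steel=(365,350)))):
    im=cv2.imread(f"pics/{n}0.png"); h=cv2.cvtColor(im,cv2.COLOR_BGR2HSV); H,S,V=cv2.split(h); C=cam(n)
    ms=dict(blue=(H>100)&(H<130)&(S>120)&(V>60),green=(H>50)&(H<75)&(S>120)&(V>60),steel=(V>90)&(S<50))
    for k,m in ms.items():
        m=cv2.morphologyEx(m.astype(np.uint8),cv2.MORPH_CLOSE,np.ones((5,5)))
        b,c,st=blob(m,pts[k])
        p=ray(C,np.argwhere(b)[:,::-1],14 if k=="steel" else 22).astype(np.float32)
        (cc,sz,a)=cv2.minAreaRect(p); print(n,k,np.round(cc),np.round(sz),round(a,1),st)
C=cam("scene")
for k,uv,z in (("poly_blue",(361,168),70),("poly_white",(246,213),70),("amb_b",(393,209),72),("amb_w",(262,251),72),("dish",(330,199),14),("beaker",(286,212),0),("red",(389,179),70),("purple",(365,190),70),("teal",(343,151),70)):
    print(k,np.round(ray(C,uv,z)))
C=cam("side")
for k,uv,z in (("poly_blue",(284,180),70),("poly_white",(321,264),70),("amb_b",(341,170),72),("amb_w",(385,253),72),("dish",(302,215),14),("beaker",(308,253),0),("red",(304,168),70),("purple",(314,180),70),("teal",(253,186),70)):
    print(k,np.round(ray(C,uv,z)))
E
```

```text
scene blue [629.  16.] [167. 137.] 76.3 [ 304  219   61   46 2237]
scene green [487. 375.] [135. 156.] 2.9 [ 392  150   61   44 1513]
scene steel [ 516. -368.] [141. 153.] 2.0 [ 161  227   65   57 2308]
side blue [621.   7.] [186. 126.] 76.3 [ 336  199   51   42 1916]
side green [481. 361.] [128. 187.] 3.2 [267 150  41  28 724]
side steel [ 514. -373.] [138. 159.] 2.0 [ 316  309  102   91 6029]
poly_blue [[442. 181.]]
poly_white [[ 476. -193.]]
amb_b [[621. 200.]]
amb_w [[ 617. -188.]]
dish [[478.  64.]]
beaker [[464. -74.]]
red [[514. 241.]]
purple [[526. 156.]]
teal [[354. 158.]]
poly_blue [[440. 163.]]
poly_white [[ 472. -200.]]
amb_b [[613. 186.]]
amb_w [[ 612. -195.]]
dish [[474.  61.]]
beaker [[465. -81.]]
red [[508. 223.]]
purple [[524. 146.]]
teal [[352. 146.]]
```

Positions are known to about a centimetre. I'll move the wrist camera over the left group for a closer look.

move_arm(targets=[[[0.45,-0.49,0],-0.2],[[0.9,-0.98,0],-0.4],[[0.9,-0.98,0],-0.5],[[0.9,-0.98,0],-0.5]], gripper=-0.5)

```text
clock: 0.65
tool_pos: [234.3, 484.0, 302.6]
tool_rot: [180.0, -0.0, 143.6]
contact_force: [0.3, 0.3, -0.2]
width: 0.749
gripper_force: 0.0
```

move_arm(targets=[[[0.45,-0.49,0],-0.2],[[0.9,-0.98,0],-0.4],[[0.9,-0.98,0],-0.5],[[0.9,-0.98,0],-0.5]])

```text
clock: 1.15
tool_pos: [323.8, 386.7, 302.4]
tool_rot: [-180.0, -0.0, 121.2]
contact_force: [-0.5, 0.8, 1.0]
width: 0.751
gripper_force: 0.0
```

move_arm(targets=[[[0.45,-0.49,0],-0.2],[[0.9,-0.98,0],-0.4],[[0.9,-0.98,0],-0.5],[[0.9,-0.98,0],-0.5]])

```text
clock: 1.65
tool_pos: [413.6, 289.2, 302.3]
tool_rot: [-180.0, -0.0, 98.8]
contact_force: [0.4, -0.6, -1.0]
width: 0.749
gripper_force: 0.0
```

move_arm(targets=[[[0.45,-0.49,0],-0.2],[[0.9,-0.98,0],-0.4],[[0.9,-0.98,0],-0.5],[[0.9,-0.98,0],-0.5],[[0.9,-0.98,0],-0.5],[[0.9,-0.98,0],-0.5]])

```text
clock: 2.4
tool_pos: [503.0, 191.8, 302.8]
tool_rot: [180.0, -0.0, 76.4]
contact_force: [0.4, -0.3, 0.9]
width: 0.749
gripper_force: 0.0
```

```bash
cat >> h.py <<'E'
import pickle
def shot(name):
    s=observe(); im=snapshot("wrist"); cv2.imwrite(f"pics/{name}.png",im); pickle.dump(s,open(f"pics/{name}.pkl","wb")); 
    print(round(s["clock"],2),np.round(s["tool_pos"],1),np.round(s["tool_rot"],1),round(s["width"],2)); return im,cam("wrist",s)
def load(name): return cv2.imread(f"pics/{name}.png"),cam("wrist",pickle.load(open(f"pics/{name}.pkl","rb")))
E
python3 -c "
from h import *
shot('w1')"
```

```text
2.4 [503.  191.8 302.8] [180.   -0.   76.4] 0.75
```

View pics/w1.png

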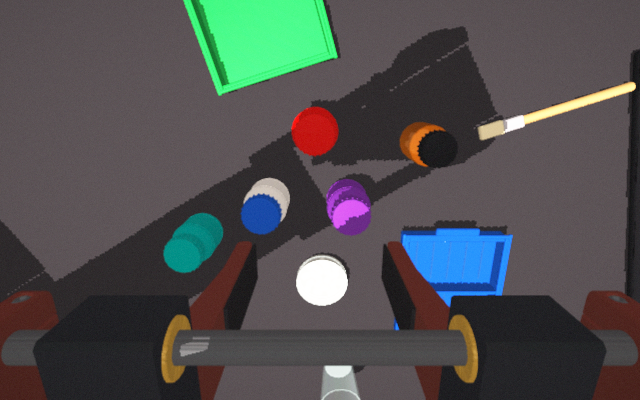

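Wrist picture: poly_blue cap is at (261,214), amber_black cap (437,147), the dish (322,280), red (315,131), and purple cap (351,216). The green tray's near corner shows at top, and the blue tray at right is partly hidden by a finger.

```bash
python3 - <<'E'
from h import *
im,C=load("w1"); h=cv2.cvtColor(im,cv2.COLOR_BGR2HSV); H,S,V=cv2.split(h)
def circ(m,near,z,n):
    b,c,st=blob(m,near); (c,r)=cv2.minEnclosingCircle(np.argwhere(b)[:,::-1].astype(np.float32)); p=ray(C,[c,(c[0]+r,c[1])],z); print(n,np.round(c),round(r,1),"world",np.round(p[0],1),"r",round(np.hypot(*(p[1]-p[0])),1))
circ((H>100)&(H<130)&(S>120),(261,214),70,"poly_blue cap")
circ((V<35),(437,147),72,"amb_b cap")
circ((S<60)&(V>170),(322,280),15,"dish")
circ((H>4)&(H<25)&(S>150)&(V>70),(420,140),30,"amber body")
print("hand cap",ray(C,(437,147),73), "red",ray(C,(315,131),70),"purple",ray(C,(351,216),70))
print("green corner inner/outer",ray(C,[(221,94),(338,57),(184,0)],22), "blue", ray(C,[(403,230),(512,236)],22))
g=ray(C,[(221,94),(338,57),(184,0)],22); 
for a,b in ((0,1),(0,2)): d=g[b]-g[a]; print(np.hypot(*d),np.degrees(np.arctan2(d[1],d[0])))
E
```

```text
poly_blue cap [261. 214.] 20.7 world [441.5 179.6] r 20.2
amb_b cap [438. 148.] 19.7 world [616.9 203.2] r 17.9
dish [321. 281.] 26.0 world [475.1  64.3] r 31.7
amber body [423. 142.] 24.5 world [616.5 204.4] r 25.2
hand cap [[616.31888018 204.88318964]] red [[511.92290961 244.5046831 ]] purple [[526.64702918 157.21513869]]
green corner inner/outer [[426.72332673 298.4100811 ]
 [549.25300329 304.34119153]
 [419.65607957 386.45842782]] blue [[581.36960862 109.36547187]
 [701.49745364  72.76855662]]
122.67314175763032 2.771267838521215
88.33151952765134 94.58903790900591
```

Sizes check out: cap radius 20, dish radius 31.7. I'll pick poly_blue with the closing line along the green tray's x.

move_arm(targets=[[[-0.4,-0.08,0],0.2],[[-0.62,-0.12,-0.3],0.37],[[-0.62,-0.12,-0.8],0.37],[[-0.62,-0.12,-1],0.37],[[-0.62,-0.12,-1],0.37]])

```text
clock: 3.08
tool_pos: [441.1, 178.6, 201.6]
tool_rot: [-179.9, 0.0, 92.8]
contact_force: [0.2, 0.6, 0.1]
width: 0.753
gripper_force: 0.0
```

move_arm(targets=[[[0,0,-0.4],0],[[0,0,-0.8],0],[[0,0,-1],0],[[0,0,-1.0],0],[[0,0,-1.0],0]])

```text
clock: 3.7
tool_pos: [442.9, 179.0, 105.1]
tool_rot: [179.8, -0.1, 92.8]
contact_force: [0.5, 0.0, 1.5]
width: 0.749
gripper_force: 0.0
```

```bash
python3 -c "
from h import *
im,C=shot('w2'); print(observe()['contact_force'])"
```

```text
3.7 [442.9 179.  105.1] [ 1.798e+02 -1.000e-01  9.280e+01] 0.75
[-0.12591796  0.15366211 -0.14139204]
```

View pics/w2.png

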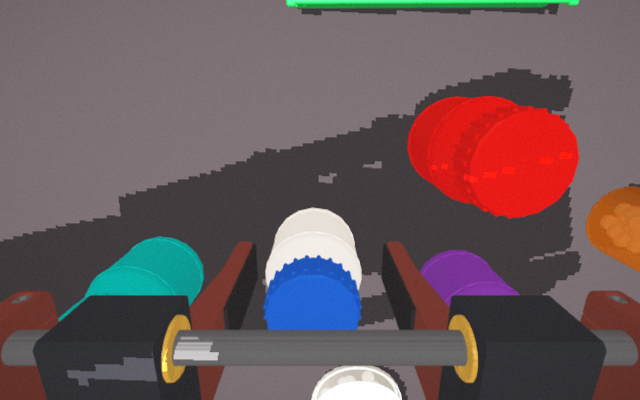

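The bottle stands centred between the fingers (cap at (312,300), fingers at 245 and 395). Next: lower slightly, close and lift.

move_arm(targets=[[[0,0,-0.05],0],[[0,0,-0.05],0]])

```text
clock: 4.0
tool_pos: [441.7, 178.6, 97.8]
tool_rot: [180.0, -0.0, 92.8]
contact_force: [-0.7, -0.5, 0.5]
width: 0.753
gripper_force: 0.0
```

move_arm(targets=[[[0,0,0],0],[[0,0,0],0],[[0,0,0],0],[[0,0,0],0],[[0,0,0],0],[[0,0,0],0]], gripper=1)

```text
clock: 4.75
tool_pos: [441.7, 178.6, 97.7]
tool_rot: [-180.0, -0.0, 92.8]
contact_force: [-1.3, -0.6, 0.3]
width: 0.518
gripper_force: 30.0
```

move_arm(targets=[[[0,0,0.15],0],[[0,0,0.4],0],[[0,0,0.8],0],[[0,0,1],0],[[0,0,1],0]])

```text
clock: 5.38
tool_pos: [442.4, 178.8, 199.6]
tool_rot: [179.8, -0.1, 92.8]
contact_force: [-0.4, 0.0, -1.4]
width: 0.514
gripper_force: 30.0
```

move_arm(targets=[[[0.1,0.4,0],0],[[0.2,0.8,0],0],[[0.2,0.8,0],0]])

```text
clock: 5.75
tool_pos: [461.1, 260.1, 195.0]
tool_rot: [-179.8, 0.1, 92.9]
contact_force: [0.3, -0.3, -0.3]
width: 0.518
gripper_force: 30.0
```

move_arm(targets=[[[0.1,0.4,0],0],[[0.2,0.8,0],0],[[0.2,0.8,0],0],[[0.2,0.8,0],0],[[0.2,0.8,0],0]])

```text
clock: 6.38
tool_pos: [481.6, 337.3, 197.5]
tool_rot: [-180.0, 0.0, 92.7]
contact_force: [0.4, -0.4, -0.1]
width: 0.521
gripper_force: 30.0
```

```bash
python3 -c "
from h import *
im,C=shot('w3')
H,S,V=cv2.split(cv2.cvtColor(im,cv2.COLOR_BGR2HSV)); m=((H>45)&(H<80)&(S>100)&(V>50)).astype(np.uint8)
m=cv2.morphologyEx(m,cv2.MORPH_CLOSE,np.ones((9,9)))
c=max(cv2.findContours(m,0,2)[0],key=cv2.contourArea); a=cv2.approxPolyDP(cv2.convexHull(c),6,True)[:,0]
print(np.c_[a,ray(C,a,22)].round())"
```

```text
6.38 [481.6 337.3 197.5] [-180.     0.    92.7] 0.52
[[412.  46. 540. 456.]
 [398. 247. 548. 305.]
 [248. 248. 425. 298.]
 [231.  49. 415. 448.]]
```

View pics/w3.png

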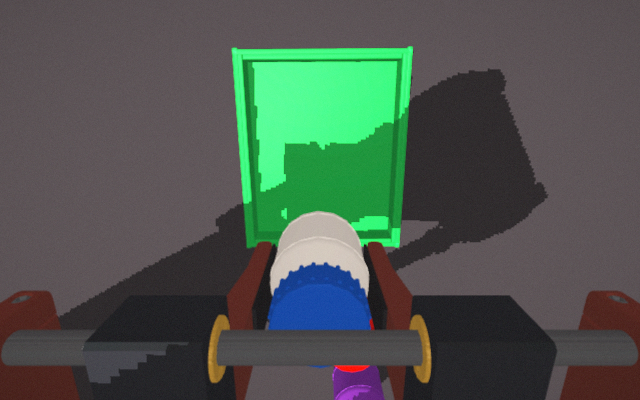

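The green tray's corners are at (232,49), (412,46), (398,247) and (248,248), giving its centre near (482,377) at 93°. Now place poly_blue in the far half.

move_arm(targets=[[[0,0.4,0],0],[[0,0.74,0],0],[[0,0.74,0],0],[[0,0.74,-0.3],0],[[0,0.74,-0.6],0],[[0,0.74,-0.8],0],[[0,0.74,-0.9],0],[[0,0.74,-0.92],0],[[0,0.74,-0.94],0]])

```text
clock: 7.55
tool_pos: [482.2, 412.8, 104.9]
tool_rot: [179.9, -0.1, 92.8]
contact_force: [0.1, -0.1, 0.3]
width: 0.522
gripper_force: 30.0
```

move_arm(targets=[[[0,0,-0.01],0],[[0,0,-0.02],0],[[0,0,-0.02],0]])

```text
clock: 7.92
tool_pos: [481.7, 412.6, 101.8]
tool_rot: [180.0, -0.0, 92.8]
contact_force: [-1.0, 0.5, -0.2]
width: 0.521
gripper_force: 30.0
```

move_arm(targets=[[[0,0,0],0],[[0,0,0],0],[[0,0,0],0],[[0,0,0],0]], gripper=-0.5)

```text
clock: 8.43
tool_pos: [481.7, 412.6, 101.7]
tool_rot: [180.0, -0.0, 92.8]
contact_force: [0.2, -0.4, -1.3]
width: 0.747
gripper_force: 0.0
```

move_arm(targets=[[[0,0,0.2],0],[[0,0,0.6],0],[[0,0,1],0],[[0,0,1],0]])

```text
clock: 8.93
tool_pos: [483.0, 413.6, 208.4]
tool_rot: [179.5, -0.3, 92.8]
contact_force: [-0.5, 0.3, -0.7]
width: 0.752
gripper_force: 0.0
```

move_arm(targets=[[[0.3,-0.45,0],-0.2],[[0.67,-1,0],-0.37],[[0.67,-1,0],-0.37],[[0.67,-1,0],-0.37]])

```text
clock: 9.43
tool_pos: [548.5, 312.5, 201.2]
tool_rot: [-179.9, 0.0, 76.1]
contact_force: [-0.5, 0.2, -0.6]
width: 0.751
gripper_force: 0.0
```

```bash
python3 -c "
from h import *
im,C=shot('w4')
n=cv2.imwrite('pics/s4.png',snapshot('scene')[130:290,300:500].repeat(3,0).repeat(3,1))"
```

```text
9.43 [548.5 312.5 201.2] [-179.9    0.    76.1] 0.75
```

View pics/s4.png

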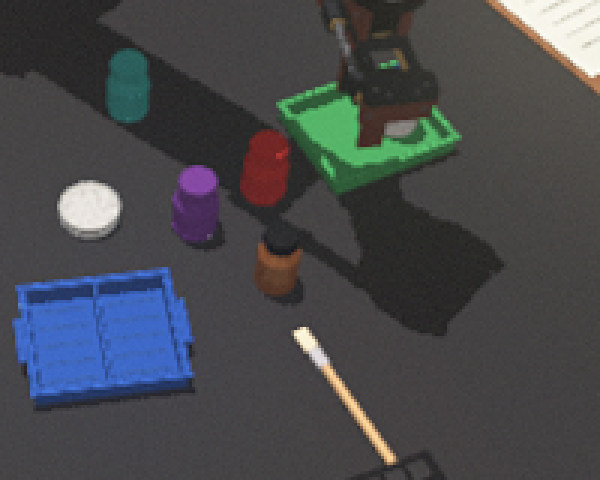

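The crop shows poly_blue standing in the green tray under the gripper; the amber bottle and the blue tray (ears on its y ends) are as expected. Next is amber_black.

move_arm(targets=[[[0.3,-0.45,0],0],[[0.6,-0.9,0],0],[[0.68,-1,0],0],[[0.68,-1,0],0]])

```text
clock: 10.02
tool_pos: [616.5, 213.3, 201.4]
tool_rot: [-180.0, -0.0, 76.2]
contact_force: [0.5, -0.2, -0.6]
width: 0.747
gripper_force: 0.0
```

move_arm(targets=[[[0,-0.09,0],0],[[0,-0.09,-0.2],0],[[0,-0.09,-0.5],0],[[0,-0.09,-0.8],0],[[0,-0.09,-0.8],0],[[0,-0.09,-0.8],0]])

```text
clock: 10.78
tool_pos: [616.6, 204.0, 122.2]
tool_rot: [180.0, -0.0, 76.2]
contact_force: [0.3, 0.4, 0.5]
width: 0.752
gripper_force: 0.0
```

```bash
python3 -c "
from h import *
im,C=shot('w5')"
```

```text
10.78 [616.6 204.  122.2] [180.   -0.   76.2] 0.75
```

View pics/w5.png

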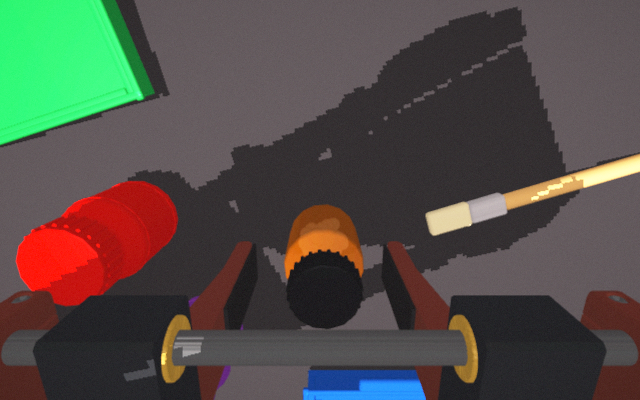

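Amber_black is centred between the fingers (cap at (324,288)). I'll grasp, lift and carry it over the lower bay.

move_arm(targets=[[[0,0,-0.15],0],[[0,0,-0.25],0],[[0,0,-0.25],0],[[0,0,-0.25],0]])

```text
clock: 11.32
tool_pos: [616.7, 203.5, 96.6]
tool_rot: [-180.0, 0.0, 76.1]
contact_force: [0.7, -1.0, 0.4]
width: 0.745
gripper_force: 0.0
```

move_arm(targets=[[[0,0,0],0],[[0,0,0],0],[[0,0,0],0],[[0,0,0],0],[[0,0,0],0],[[0,0,0],0]], gripper=1)

```text
clock: 12.08
tool_pos: [616.9, 203.5, 97.0]
tool_rot: [180.0, -0.0, 76.1]
contact_force: [1.0, 0.2, 2.3]
width: 0.472
gripper_force: 30.0
```

move_arm(targets=[[[0,0,0.15],0],[[0,0,0.4],0],[[0,0,0.8],0],[[0,0,1],0],[[0,0,1],0]])

```text
clock: 12.7
tool_pos: [617.3, 203.8, 198.9]
tool_rot: [179.8, -0.1, 76.2]
contact_force: [0.0, 0.8, -1.3]
width: 0.474
gripper_force: 30.0
```

move_arm(targets=[[[0,-0.4,0],0],[[0,-0.8,0],0],[[0,-1,0],0],[[0,-1,0],0]])

```text
clock: 13.2
tool_pos: [616.5, 102.6, 195.4]
tool_rot: [-179.9, 0.0, 76.0]
contact_force: [-0.0, 0.4, -0.5]
width: 0.473
gripper_force: 30.0
```

move_arm(targets=[[[0,-0.4,0],0],[[0,-0.8,0],0],[[0,-1,0],0],[[0,-1,0],0],[[0,-1,0],0]])

```text
clock: 13.82
tool_pos: [616.7, 5.1, 196.5]
tool_rot: [-180.0, -0.1, 76.2]
contact_force: [-0.2, -0.3, -1.2]
width: 0.472
gripper_force: 30.0
```

```bash
python3 -c "
from h import *
im,C=shot('w6')
H,S,V=cv2.split(cv2.cvtColor(im,cv2.COLOR_BGR2HSV)); m=((H>100)&(H<130)&(S>100)&(V>50)).astype(np.uint8)
m=cv2.morphologyEx(m,cv2.MORPH_CLOSE,np.ones((5,5)))
c=max(cv2.findContours(m,0,2)[0],key=cv2.contourArea); a=cv2.approxPolyDP(cv2.convexHull(c),4,True)[:,0]
print(np.c_[a,ray(C,a,22)].round())"
```

```text
13.82 [616.7   5.1 196.5] [-1.80e+02 -1.00e-01  7.62e+01] 0.47
[[412.  90. 702.  74.]
 [398. 279. 666. -73.]
 [250. 269. 548. -34.]
 [237.  91. 580. 103.]
 [292.  80. 620. 101.]
 [359.  80. 666.  90.]]
```

View pics/w6.png

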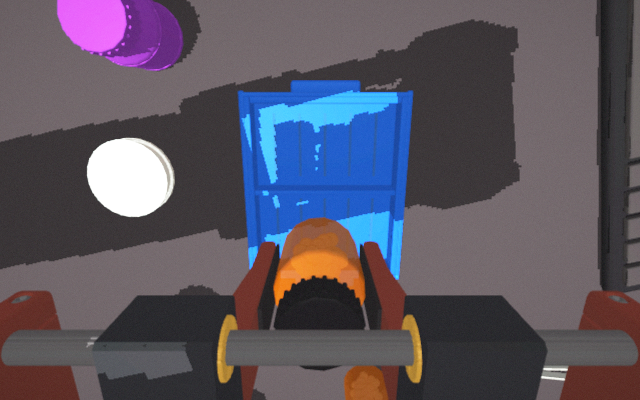

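```bash
python3 -c "
from h import *
im,C=load('w6')
print(ray(C,[(240,92),(412,92),(255,188),(397,188),(326,188),(325,92)],22).round(1)); print(ray(C,(128,177),15))"
```

```text
[[582.3 102. ]
 [701.4  72.9]
 [572.1  31.8]
 [678.9   5.7]
 [625.5  18.7]
 [641.2  87.6]]
[[475.74319363  62.64340908]]
```

The blue tray's far corners are at (240,92) and (412,92), and the divider is at row 188. That gives a centre of (625.5,18.7), with tray x at -13.7°; measured lengths match the given sizes. I'll lower amber_black into the lower bay at (617,-15).

move_arm(targets=[[[0,-0.185,0],0],[[0,-0.185,0],0],[[0,-0.185,-0.3],0],[[0,-0.185,-0.6],0],[[0,-0.185,-0.8],0],[[0,-0.185,-0.9],0],[[0,-0.185,-0.93],0],[[0,-0.185,-0.945],0],[[0,-0.185,-0.955],0],[[0,-0.185,-0.955],0]])

```text
clock: 15.12
tool_pos: [616.9, -14.9, 101.7]
tool_rot: [179.9, -0.0, 76.1]
contact_force: [-0.2, 0.1, -1.3]
width: 0.472
gripper_force: 30.0
```

move_arm(targets=[[[0,0,0],0],[[0,0,0],0],[[0,0,0],0],[[0,0,0],0]], gripper=-0.5)

```text
clock: 15.62
tool_pos: [616.7, -14.9, 101.3]
tool_rot: [180.0, -0.0, 76.1]
contact_force: [0.7, 0.2, -0.2]
width: 0.753
gripper_force: 0.0
```

move_arm(targets=[[[0,0,0.2],0],[[0,0,0.6],0],[[0,0,1],0],[[0,0,1],0]])

```text
clock: 16.12
tool_pos: [618.3, -15.0, 207.7]
tool_rot: [179.4, -0.1, 76.2]
contact_force: [-0.3, 0.9, -0.1]
width: 0.746
gripper_force: 0.0
```

move_arm(targets=[[[0,-0.4,0],0],[[0,-0.8,0],0],[[0,-1,0],0],[[0,-1,0],0]])

```text
clock: 16.62
tool_pos: [616.5, -115.8, 200.7]
tool_rot: [-179.9, -0.0, 76.0]
contact_force: [0.1, 0.9, -0.1]
width: 0.751
gripper_force: 0.0
```

move_arm(targets=[[[0,-0.4,0.2],0],[[0,-0.8,0.4],0],[[0,-1,0.5],0],[[0,-1,0.5],0]])

```text
clock: 17.12
tool_pos: [617.0, -215.0, 251.6]
tool_rot: [179.9, -0.0, 76.1]
contact_force: [-0.6, 0.2, -0.4]
width: 0.75
gripper_force: 0.0
```

move_arm(targets=[[[0,-0.4,0],0],[[-0.2,-0.8,0],0],[[-0.4,-0.8,0],0],[[-0.4,-0.8,0],0],[[-0.4,-0.8,0],0]])

```text
clock: 17.75
tool_pos: [577.4, -293.4, 250.7]
tool_rot: [-180.0, -0.0, 76.2]
contact_force: [-0.2, -0.1, 0.1]
width: 0.753
gripper_force: 0.0
```

```bash
python3 -c "
from h import *
im,C=shot('w7')"
```

```text
17.75 [ 577.4 -293.4  250.7] [-180.    -0.    76.2] 0.75
```

View pics/w7.png

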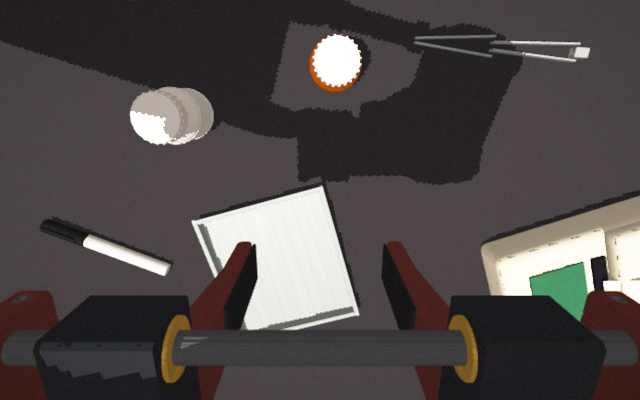

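Amber_white's cap is at (337,61), poly_white's at (157,116), and three steel tray corners are visible at (193,222), (322,185) and (358,312).

```bash
python3 -c "
from h import *
im,C=load('w7')
print('aw',ray(C,(337,61),73).round(1),'pw',ray(C,(157,116),71).round(1))
s=ray(C,[(193,222),(322,185),(358,312)],14); print(s.round(1),s[[0,2]].mean(0))
for d in (s[1]-s[0],s[1]-s[2]): print(np.hypot(*d),np.degrees(np.arctan2(d[1],d[0])))"
```

```text
aw [[ 614.9 -192.7]] pw [[ 476.8 -197.7]]
[[ 447.2 -298.3]
 [ 580.5 -291.9]
 [ 585.2 -438.7]] [ 516.21781507 -368.50432946]
133.4557736978586 2.762053381968151
146.84894902359136 91.82674376489182
```

move_arm(targets=[[[0.2,0.45,-0.1],0],[[0.38,0.9,-0.3],0],[[0.38,1,-0.5],0],[[0.38,1,-0.54],0],[[0.38,1,-0.54],0]])

```text
clock: 18.42
tool_pos: [614.9, -195.0, 197.2]
tool_rot: [-180.0, 0.0, 76.2]
contact_force: [-0.2, 0.7, 1.0]
width: 0.75
gripper_force: 0.0
```

move_arm(targets=[[[0,0.01,-0.4],0],[[0,0.01,-0.8],0],[[0,0.01,-1],0],[[0,0.01,-1],0],[[0,0.01,-1],0]])

```text
clock: 19.05
tool_pos: [615.6, -194.5, 99.5]
tool_rot: [179.8, 0.0, 76.1]
contact_force: [0.2, -0.6, 0.0]
width: 0.749
gripper_force: 0.0
```

move_arm(targets=[[[0,0,0],0],[[0,0,0],0],[[0,0,0],0],[[0,0,0],0],[[0,0,0],0],[[0,0,0],0]], gripper=1)

```text
clock: 19.8
tool_pos: [614.9, -194.0, 97.9]
tool_rot: [179.9, 0.0, 76.1]
contact_force: [-1.7, -0.1, 4.7]
width: 0.473
gripper_force: 30.0
```

move_arm(targets=[[[0,0,0.15],0],[[0,0,0.4],0],[[0,0,0.8],0],[[0,0,1],0],[[0,0,1],0],[[0,0,1],0]])

```text
clock: 20.55
tool_pos: [614.2, -193.8, 195.1]
tool_rot: [-179.8, -0.0, 76.1]
contact_force: [0.2, -0.2, -1.1]
width: 0.473
gripper_force: 30.0
```

move_arm(targets=[[[0.05,0.4,0.1],0],[[0.1,0.8,0.1],0],[[0.1,1,0.1],0],[[0.1,1,0.1],0]])

```text
clock: 21.05
tool_pos: [624.3, -93.0, 205.7]
tool_rot: [-179.9, 0.0, 76.3]
contact_force: [-0.4, -0.0, -0.0]
width: 0.473
gripper_force: 30.0
```

move_arm(targets=[[[0.05,0.4,0],0],[[0.1,0.8,0],0],[[0.1,1,0],0],[[0.1,1,0],0]])

```text
clock: 21.55
tool_pos: [634.6, 6.0, 206.8]
tool_rot: [-180.0, 0.0, 76.2]
contact_force: [-0.5, -1.1, -1.5]
width: 0.478
gripper_force: 30.0
```

move_arm(targets=[[[0,0.3,0],0],[[0,0.46,0],0],[[0,0.46,0],0],[[0,0.46,0],0],[[0,0.46,0],0]])

```text
clock: 22.18
tool_pos: [634.7, 51.1, 207.1]
tool_rot: [180.0, 0.0, 76.1]
contact_force: [0.5, 0.6, -1.7]
width: 0.476
gripper_force: 30.0
```

```bash
python3 -c "
from h import *
cv2.imwrite('pics/s8.png',snapshot('side')[130:290,240:440].repeat(3,0).repeat(3,1))"
```

```text
(no output)
```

View pics/s8.png

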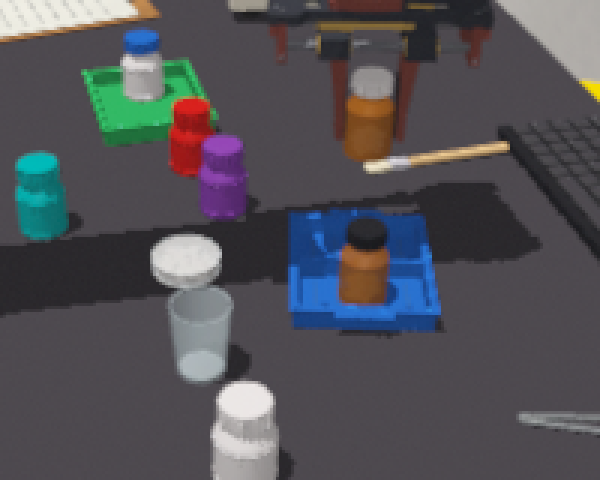

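Amber_black stands in its bay and poly_blue in the green tray. Lower amber_white, release, then move above the dish.

move_arm(targets=[[[0,0,-0.3],0],[[0,0,-0.7],0],[[0,0,-0.9],0],[[0,0,-1],0],[[0,0,-1],0],[[0,0,-1],0]])

```text
clock: 22.98
tool_pos: [635.5, 52.0, 109.0]
tool_rot: [179.9, -0.0, 76.1]
contact_force: [0.3, 0.7, -1.3]
width: 0.473
gripper_force: 30.0
```

move_arm(targets=[[[0,0,-0.03],0],[[0,0,-0.05],0],[[0,0,-0.055],0],[[0,0,-0.055],0]])

```text
clock: 23.48
tool_pos: [634.7, 52.1, 101.9]
tool_rot: [180.0, -0.0, 76.1]
contact_force: [-0.5, -0.1, 0.2]
width: 0.469
gripper_force: 30.0
```

move_arm(targets=[[[0,0,0],0],[[0,0,0],0],[[0,0,0],0],[[0,0,0],0]], gripper=-0.5)

```text
clock: 23.98
tool_pos: [634.7, 52.0, 101.6]
tool_rot: [180.0, 0.0, 76.1]
contact_force: [0.1, 0.4, -0.6]
width: 0.748
gripper_force: 0.0
```

move_arm(targets=[[[0,0,0.2],0],[[0,0,0.6],0],[[0,0,1],0],[[0,0,1],0]])

```text
clock: 24.48
tool_pos: [636.3, 52.1, 208.4]
tool_rot: [179.4, -0.2, 76.1]
contact_force: [0.3, 0.3, 0.9]
width: 0.749
gripper_force: 0.0
```

move_arm(targets=[[[-0.4,0,0],0],[[-0.8,0.1,0],0],[[-1,0.12,0],0],[[-1,0.12,0],0]], gripper=-1)

```text
clock: 24.98
tool_pos: [533.8, 64.3, 201.7]
tool_rot: [180.0, -0.0, 76.2]
contact_force: [0.2, 0.6, -0.1]
width: 1.001
gripper_force: 0.0
```

move_arm(targets=[[[-0.4,0,0],0],[[-0.58,0,0],0],[[-0.58,0,0],0],[[-0.58,0,0],0]])

```text
clock: 25.48
tool_pos: [477.5, 63.9, 201.7]
tool_rot: [180.0, -0.0, 76.1]
contact_force: [0.2, 0.6, 0.3]
width: 0.996
gripper_force: 0.0
```

```bash
python3 -c "
from h import *
im,C=shot('w9')
H,S,V=cv2.split(cv2.cvtColor(im,cv2.COLOR_BGR2HSV)); b,c,st=blob((S<60)&(V>170),(320,290)); print(c,st)"
```

```text
25.48 [477.5  63.9 201.7] [180.   -0.   76.1] 1.0
[340.46062992 325.3976378 ] [324 320  34  10 254]
```

View pics/w9.png

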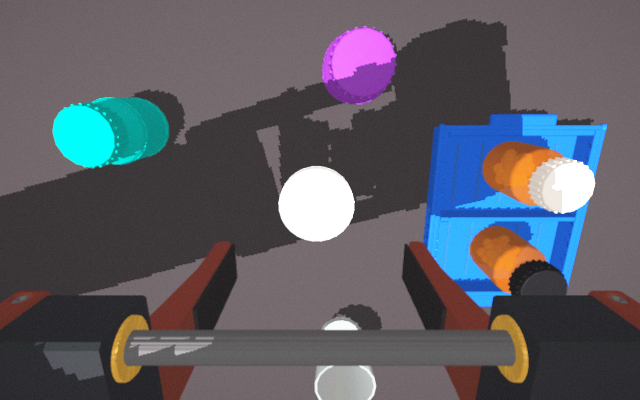

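Both amber bottles stand in their own bays. The dish at (316,204) lies centred ahead of the open fingers, so I'll go down on it.

move_arm(targets=[[[-0.01,0,-0.3],0],[[-0.01,0,-0.6],0],[[-0.01,0,-0.9],0],[[-0.01,0,-1],0],[[-0.01,0,-1],0],[[-0.01,0,-1],0]])

```text
clock: 26.28
tool_pos: [476.5, 64.1, 103.1]
tool_rot: [179.9, -0.0, 76.1]
contact_force: [-0.7, 0.5, 0.9]
width: 0.999
gripper_force: 0.0
```

move_arm(targets=[[[0,0,-0.1],0],[[0,0,-0.17],0],[[0,0,-0.17],0],[[0,0,-0.17],0]])

```text
clock: 26.78
tool_pos: [475.7, 64.1, 84.7]
tool_rot: [-180.0, 0.0, 76.1]
contact_force: [-0.4, 0.7, -0.3]
width: 1.0
gripper_force: 0.0
```

move_arm(targets=[[[0,0,0],0],[[0,0,0],0],[[0,0,0],0],[[0,0,0],0],[[0,0,0],0],[[0,0,0],0]], gripper=1)

```text
clock: 27.52
tool_pos: [475.7, 64.1, 84.8]
tool_rot: [180.0, -0.0, 76.1]
contact_force: [-0.4, -0.7, 1.3]
width: 0.696
gripper_force: 30.0
```

move_arm(targets=[[[0,0,0.05],0],[[0,0,0.1],0],[[0,0,0.3],0],[[0,0,0.6],0],[[0,0,0.9],0],[[0,0,1],0],[[0,0,1],0]])

```text
clock: 28.4
tool_pos: [475.9, 64.1, 184.9]
tool_rot: [179.9, -0.0, 76.1]
contact_force: [-0.2, -0.4, -1.3]
width: 0.699
gripper_force: 30.0
```

```bash
python3 -c "
from h import *
im,C=shot('w10')"
```

```text
28.4 [475.9  64.1 184.9] [179.9  -0.   76.1] 0.7
```

View pics/w10.png

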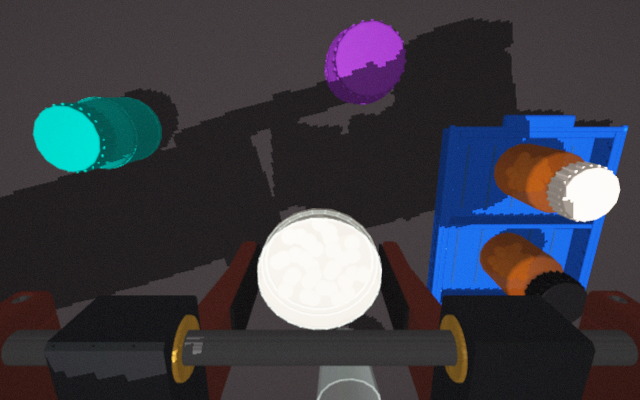

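The dish is held level between the fingertips. Next I'll carry it to the steel tray at (516,-368).

move_arm(targets=[[[0.05,-0.35,0],0],[[0.1,-0.7,0],0],[[0.1,-1,0],0],[[0.1,-1,0],0]])

```text
clock: 28.95
tool_pos: [485.0, -37.3, 182.7]
tool_rot: [-179.8, 0.0, 76.0]
contact_force: [0.0, -0.3, -0.4]
width: 0.698
gripper_force: 30.0
```

move_arm(targets=[[[0.05,-0.35,0],0],[[0.1,-0.7,0],0],[[0.1,-1,0],0],[[0.1,-1,0],0]])

```text
clock: 29.45
tool_pos: [495.4, -136.4, 183.3]
tool_rot: [-179.9, -0.0, 76.0]
contact_force: [-0.7, -0.2, -0.7]
width: 0.694
gripper_force: 30.0
```

move_arm(targets=[[[0.05,-0.35,0],0],[[0.1,-0.7,0],0],[[0.1,-1,0],0],[[0.1,-1,0],0]])

```text
clock: 29.95
tool_pos: [505.7, -235.7, 183.7]
tool_rot: [-179.9, -0.1, 76.1]
contact_force: [0.5, 0.6, -2.0]
width: 0.698
gripper_force: 30.0
```

move_arm(targets=[[[0.05,-0.35,0],0],[[0.1,-0.7,0],0],[[0.1,-1,0],0],[[0.1,-1,0],0]])

```text
clock: 30.45
tool_pos: [516.0, -335.3, 183.9]
tool_rot: [-179.9, -0.1, 76.1]
contact_force: [0.6, 1.0, -0.7]
width: 0.695
gripper_force: 30.0
```

move_arm(targets=[[[0,-0.32,0],0],[[0,-0.32,0],0],[[0,-0.32,-0.3],0],[[0,-0.32,-0.6],0],[[0,-0.32,-0.8],0],[[0,-0.32,-0.9],0],[[0,-0.32,-0.93],0],[[0,-0.32,-0.95],0],[[0,-0.32,-0.965],0],[[0,-0.32,-0.965],0]])

```text
clock: 31.7
tool_pos: [515.8, -368.2, 88.6]
tool_rot: [180.0, 0.0, 76.1]
contact_force: [0.3, 0.2, 0.1]
width: 0.7
gripper_force: 30.0
```

move_arm(targets=[[[0,0,0],0],[[0,0,0],0],[[0,0,0],0],[[0,0,0],0]], gripper=-0.85)

```text
clock: 32.2
tool_pos: [515.7, -367.9, 88.2]
tool_rot: [180.0, 0.0, 76.1]
contact_force: [0.1, -0.3, -0.7]
width: 0.93
gripper_force: 0.0
```

move_arm(targets=[[[0,0,0.15],0],[[0,0,0.5],0],[[0,0,1],0],[[0,0,1],0]])

```text
clock: 32.7
tool_pos: [517.2, -369.2, 195.7]
tool_rot: [179.4, 0.3, 76.1]
contact_force: [0.2, -1.0, -0.3]
width: 0.925
gripper_force: 0.0
```

move_arm(targets=[[[-0.1,0.4,0.1],0.2],[[-0.3,0.8,0.1],0.37],[[-0.39,1,0.1],0.37],[[-0.39,1,0.1],0.37]], gripper=-0.6)

```text
clock: 33.2
tool_pos: [476.4, -266.9, 198.5]
tool_rot: [180.0, 0.0, 92.9]
contact_force: [-0.3, -0.3, 0.3]
width: 0.801
gripper_force: 0.0
```

move_arm(targets=[[[0,0.4,0],0],[[0,0.71,0],0],[[0,0.71,0],0],[[0,0.71,-0.3],0],[[0,0.71,-0.6],0],[[0,0.71,-0.75],0],[[0,0.71,-0.75],0],[[0,0.71,-0.75],0]])

```text
clock: 34.2
tool_pos: [477.3, -197.6, 124.5]
tool_rot: [179.9, 0.1, 92.8]
contact_force: [0.5, -0.7, 0.1]
width: 0.801
gripper_force: 0.0
```

```bash
python3 -c "
from h import *
im,C=shot('w11')"
```

```text
34.2 [ 477.3 -197.6  124.5] [1.799e+02 1.000e-01 9.280e+01] 0.8
```

View pics/w11.png

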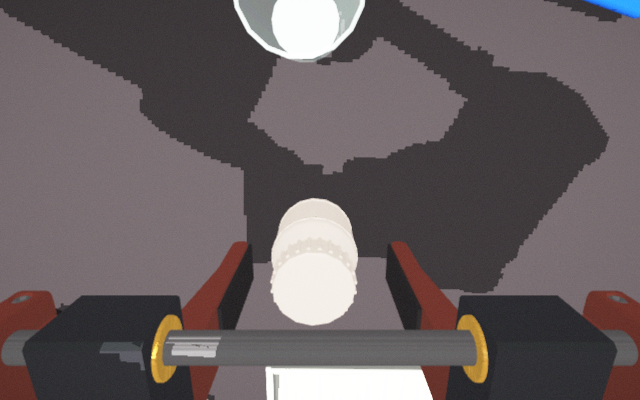

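Poly_white's cap is at (314,290), centred between the fingers. Grasp, lift, and carry it to the green tray's near half.

move_arm(targets=[[[0,0,-0.15],0],[[0,0,-0.26],0],[[0,0,-0.26],0],[[0,0,-0.26],0]])

```text
clock: 34.75
tool_pos: [476.7, -196.9, 97.1]
tool_rot: [-180.0, -0.0, 92.8]
contact_force: [-1.1, -0.2, 0.1]
width: 0.797
gripper_force: 0.0
```

move_arm(targets=[[[0,0,0],0],[[0,0,0],0],[[0,0,0],0],[[0,0,0],0],[[0,0,0],0],[[0,0,0],0]], gripper=1)

```text
clock: 35.5
tool_pos: [476.8, -197.0, 97.4]
tool_rot: [180.0, 0.0, 92.8]
contact_force: [-0.5, 0.6, 2.1]
width: 0.521
gripper_force: 30.0
```

move_arm(targets=[[[0,0,0.15],0],[[0,0,0.4],0],[[0,0,0.8],0],[[0,0,1],0],[[0,0,1],0],[[0,0,1],0]])

```text
clock: 36.25
tool_pos: [476.2, -196.7, 195.6]
tool_rot: [-179.9, -0.1, 92.8]
contact_force: [-0.2, -0.3, -0.6]
width: 0.519
gripper_force: 30.0
```

move_arm(targets=[[[0,0.4,0.1],0],[[0,0.8,0.2],0],[[0,1,0.2],0],[[0,1,0.2],0]])

```text
clock: 36.75
tool_pos: [476.3, -95.9, 215.5]
tool_rot: [-179.9, -0.0, 92.9]
contact_force: [-0.2, -0.2, -0.2]
width: 0.517
gripper_force: 30.0
```

move_arm(targets=[[[0,0.4,0],0],[[0,0.8,0],0],[[0,1,0],0],[[0,1,0],0]])

```text
clock: 37.25
tool_pos: [476.5, 3.1, 215.9]
tool_rot: [-179.9, 0.0, 92.9]
contact_force: [-0.6, -0.0, -0.5]
width: 0.521
gripper_force: 30.0
```

move_arm(targets=[[[0,0.4,0],0],[[0,0.8,0],0],[[0,1,0],0],[[0,1,0],0]])

```text
clock: 37.75
tool_pos: [476.8, 102.5, 216.4]
tool_rot: [-179.9, 0.0, 92.8]
contact_force: [0.2, -0.7, -1.0]
width: 0.522
gripper_force: 30.0
```

move_arm(targets=[[[0,0.4,0],0],[[0,0.8,0],0],[[0,1,0],0],[[0,1,0],0]])

```text
clock: 38.25
tool_pos: [476.9, 202.6, 216.7]
tool_rot: [-180.0, 0.1, 92.8]
contact_force: [0.5, 0.5, -0.6]
width: 0.518
gripper_force: 30.0
```

move_arm(targets=[[[0,0.4,0],0],[[0.06,0.8,0],0],[[0.06,1,0],0],[[0.06,1,0],0],[[0.06,1,0],0],[[0.06,1,0],0]])

```text
clock: 39.0
tool_pos: [482.9, 301.8, 217.4]
tool_rot: [180.0, 0.0, 92.7]
contact_force: [0.1, 0.3, -1.0]
width: 0.522
gripper_force: 30.0
```

move_arm(targets=[[[0.01,0.38,0],0],[[0.01,0.38,0],0],[[0.01,0.38,0],0],[[0.01,0.38,-0.3],0],[[0.01,0.38,-0.7],0],[[0.01,0.38,-0.9],0],[[0.01,0.38,-1],0],[[0.01,0.38,-1],0],[[0.01,0.38,-1],0]])

```text
clock: 40.12
tool_pos: [484.3, 341.4, 118.9]
tool_rot: [179.9, -0.1, 92.8]
contact_force: [-0.6, -0.7, -1.3]
width: 0.521
gripper_force: 30.0
```

move_arm(targets=[[[0,0,-0.08],0],[[0,0,-0.12],0],[[0,0,-0.14],0],[[0,0,-0.155],0],[[0,0,-0.155],0],[[0,0,-0.155],0]])

```text
clock: 40.88
tool_pos: [483.7, 341.1, 101.8]
tool_rot: [180.0, -0.0, 92.8]
contact_force: [-0.2, -0.0, -0.5]
width: 0.518
gripper_force: 30.0
```

move_arm(targets=[[[0,0,0],0],[[0,0,0],0],[[0,0,0],0],[[0,0,0],0]], gripper=-0.5)

```text
clock: 41.38
tool_pos: [483.7, 341.1, 101.6]
tool_rot: [180.0, -0.0, 92.8]
contact_force: [-0.2, 0.5, -0.2]
width: 0.748
gripper_force: 0.0
```

move_arm(targets=[[[0,0,0.2],0],[[0,0,0.6],0],[[0,0,1],0],[[0,0,1],0],[[0,0,1],0]])

```text
clock: 42.0
tool_pos: [483.6, 341.0, 201.9]
tool_rot: [180.0, -0.0, 92.8]
contact_force: [-0.5, 0.1, 0.1]
width: 0.749
gripper_force: 0.0
```

move_arm(targets=[[[0,-0.3,0.5],0],[[0,-0.6,1],0],[[0,-0.6,1],0],[[0,-0.6,1],0],[[0,-0.6,1],0]])

```text
clock: 42.62
tool_pos: [483.2, 281.3, 298.8]
tool_rot: [-179.8, 0.1, 92.8]
contact_force: [0.3, -0.0, -0.2]
width: 0.747
gripper_force: 0.0
```

```bash
python3 -c "
from h import *
im,C=shot('w12')
a=snapshot('scene')[130:290,150:470]; b=snapshot('side')[120:400,200:440]
b=cv2.resize(b,(480,560))[:, :]; a=cv2.resize(a,(640,320))
w=cv2.resize(im,(320,200))
canvas=np.zeros((600,800,3),np.uint8); canvas[:240,:480]=cv2.resize(a,(480,240)); canvas[240:540,480-480:480]=cv2.resize(im,(480,300)); canvas[:373,480:]=cv2.resize(b,(320,373))
cv2.imwrite('pics/final.png',canvas)"
```

```text
42.62 [483.2 281.3 298.8] [-1.798e+02  1.000e-01  9.280e+01] 0.75
```

View pics/final.png

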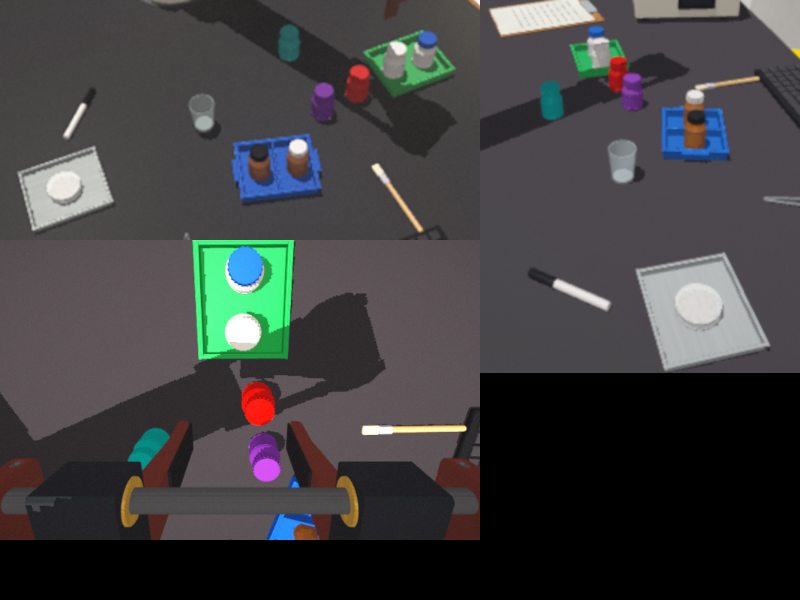

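All five items stand upright in their trays. The beaker and the look-alikes are where they were, and the arm is clear, so I'm handing in.

```bash
python3 -c "
from rig import *
print(job_done())"
```

```text
the job is handed in; nothing more can be done
None
```

I sorted all five items and handed the job in at about 43 s of the 128 s allowed: one amber bottle in each bay of the blue tray, both white plastic bottles in the green tray, the dish flat in the steel tray, and the beaker untouched; the final pictures show this, but no verdict came back.

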